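Lock the dip pot and dip the glazing brush

ROBOT

A 6-joint arm with a two-finger parallel gripper is mounted at the origin on the work surface. World frame = base frame: x ahead of the robot, y to its left, z up, the work surface at z = 0. Lengths are in mm, angles in rad, forces in N, time in s.
With the tool pointing down it reaches from about 350 to 875 mm from the base axis. Payload 4.2 kg.
Tool frame: the origin (TCP) lies on the mounting face of the last link; the fingertips stand 173 mm ahead of it and the grasp point (between the pads) lies grip_point_offset ahead of it (grip_point_offset is the distance from the TCP to the grasp point, in mm); z points along the fingers, y is the line along which they close (so a half turn about z gives the same grasp; the last joint's range is limited). The gripper opens to 85 mm and grips with 20 to 120 N. Pads are 22 mm wide; open, the fingers measure 114 mm over their backs; the gripper's body (76 mm by 85 mm) begins 54 mm behind the grasp point. The pads swing forward as they close: fully open they stand 13 mm farther back than shut.
Start: joints at [-0.939, 0.385, 0.008, 0, -1.194, -0.259], TCP at [227.654, -582.042, 404.712] pointing down, gripper open.
Joint ranges: [-3.14, 3.14], [-1.21, 2.06], [-1.07, 1.41], [-3.16, 2.05], [-2.99, -0.16], [-3.1, 3.1]. Speed limits (rad/s): [2.79, 2.79, 3.14, 3.14, 3.14, 3.14].

INTERFACE

Orientations are given as a unit quaternion [x, y, z, w].
In Python, from bench import read_state, get_image, job_done, recognise, place_of, grip_point_offset gives the robot as it stands. The module is installed in compiled form; this text tells all that it offers.
- The arm moves only by the tool carry_out, never from a script. Its arguments are lists of equal length, an entry for each row: "slide": the shift along the tool's x, y, z in m, a list of three; "roll": the turn about the tool's z in degrees; "claw": the finger opening in m, from 0 to 0.0854. A call has 1 to 8 rows; each row is the pose to reach, as a shift and turn from the pose commanded when the call began, along the tool's axes at that moment; what a row does not reach only later rows make up. A row lasts 1/8 s, in which the tool goes at most 62.5 mm and 10.7 degrees, less where a joint would pass 70% of its speed; a pose out of reach is approached as far as the arm can. A call with a gripper value outside its range is refused whole. The fingers move at their own pace and stop on an object; the grip force is fixed at half the most. Time passes only in rows, so rows that repeat a pose let the fingers close. It gives the time, the measured TCP pose, the force, the opening and the grip force at its end, in the units of the state.
- read_state(): the state, without advancing time (a new reading comes with each control period).
- get_image(name): name is "scene" or "top" or "wrist"; returns a dict with "img" (384x512x3 uint8, red, green, blue), "z_map" (384x512 float32, mm along the optical axis (not along the pixel's ray), 0 where there is no reading), "mtx" (3x3 intrinsics, pixels), "k1" (the pictures are not rectified: a ray, as slopes to the right and down, at radius r is drawn at 1 + k1 r^2 times it, then the intrinsics apply), "world_from_camera" (4x4, takes a point from camera to world coordinates); the wrist camera has in their place "T_tool_cam" (4x4, takes a point from camera to tool coordinates, whose origin is the TCP and whose axes are the flange's). Camera axes: x right, y up, looking along -z (the intrinsics and any distortion apply to the point x, -y, -z); pixel columns grow to the right and rows downward; lengths in mm; the calibration is good to about 2 mm. A picture is of the moment at which its call begins: read the wrist's pose just before it.
- job_done(): hands the job in; it is judged then, once.
Trained networks look in a picture, given as the dict that the camera call returned (one of the last four; its "shot" number tells which), for a name from the list of things; names that differ only in an ending like _2 or _b are one class to them, and where a whole thing is asked for, a point or a joint stands for the part that bears it (a point fixed in the world has none). Each returns a list of dicts, best first, with "conf" (0 to 1); they miss things now and then, are a little off and sometimes report something else, mostly with a low value. They report only what shows in the picture. A call takes as long as a camera call. They do not tell look-alikes from the thing itself.
- recognise(picture, thing): "at" ([column, row] in pixels, amid what is visible of it).
- place_of(picture, thing): "at" ([column, row] in pixels: a listed point, or the origin of a listed thing).
The state is a dict: "clock": time; "joints": joint angles; "joint_vel": joint speeds; "joint_efforts": joint torques, N m; "position": TCP position; "ee_rot": TCP orientation; "contact_force": force on the tool from outside, world axes, zero at the start; "wrist_torque": the same for the moment, N m; "gripper_width": finger opening in mm; "grasp_force": force on a finger pad.
Only numpy, scipy, OpenCV 4.12 (cv2) and the standard library are available. Lean on these libraries where they do the work, as an engineer would, in place of code of your own. Each camera call takes 0.05 s, during which the arm holds its last target. There are 200 camera calls.

TASK

Get the dipping station ready and dip the glazing brush: first slide the station's bolt fully home into its keeper so that the pot is locked in. Then take the brush from its rack, lower its bristles into the pot until at least half of their length is below the rim, hold it there for about a second without jabbing or tipping the pot, and hang the brush back upright in the rack's slot with its collar resting on the two prongs. Leave the other things on the table where they are.

Things in the scene. Friction and masses are not known exactly. Their poses are not given: they have to be found in the camera images.
- station: Fixed dip station; origin on the table under the pot's place. Base plate x -70..55, y -162..78 mm, 6 mm thick. Steel fence, top 32 mm above the table, at y = +-40 and x = +40 mm; front (-x) open. Across the front, at x = -48 mm, the bolt slides along +y: grey track y -153..-45 mm (32 mm high), keeper y 44..73 mm (36 mm high)
- bolt (a joint): travel in m of the station's sliding bolt along the station's +y axis; 0 fully drawn back, 0.085 fully home in the keeper; it starts partly or fully drawn back and stays where it is left (about 1.5 N of friction)
- bolt_knob (a point): the point to grip on the bolt's upright black cylindrical knob (16 mm diameter, from 52 to 78 mm above the table); this point lies on its axis, 67 mm above the table; in the station's frame it is at x = -48 mm, y = -135 mm + the bolt's travel
- pot: loose round steel dip pot standing in the station on the base plate: outer diameter 64, inner diameter 58, height 80 mm, inner floor 5 mm above its underside, 0.3 kg; origin at the centre of its underside, z up
- pot_rim (a point): centre of the pot's open mouth, at rim height (80 mm above its underside, 86 mm above the table)
- rack: Fixed steel tool rack; origin on the table under the middle of its slot. Base plate x -20..110, y +-55 mm, 12 mm thick; post at x = 80 mm; at the top, 150 mm up, two prongs point to -x. Slot between them 18 mm wide (y), open in front, closed at x = 12 mm; prongs 12 mm wide, 10 mm thick, ending at x = -25 mm in lips 5 mm high and 5 mm long
- rack_slot (a point): middle of the rack's slot at the height of the prongs' top faces, 150 mm above the table: the brush's collar underside is centred here when it hangs
- brush: Loose glazing brush, 205 mm, 0.09 kg, hanging bristles down; origin mid bristle tip, z towards the handle. From the tip: bristles 14 (x) x 28 (y) mm to 45 mm, steel ferrule 17 x 32 mm to 65, shaft 10 mm diameter to 110, white collar 40 mm diameter to 115, white round handle 18 mm diameter to 205 mm
- brush_tip (a point): middle of the tip of the bristles, the lowest point of the hanging brush
- brush_collar (a point): centre of the underside of the collar, 110 mm from the tip
- brush_grip (a point): the point to grip on the handle's axis, 165 mm from the tip
- cup: bystander: white plastic cup 66 mm in diameter, 75 mm high; origin at the centre of its underside
- jar: bystander: glass jar with steel lid, 54 mm in diameter, 80 mm high; origin at the centre of its underside
- bowl: bystander: steel bowl 120 mm in diameter, 50 mm high; origin at the centre of its underside
- spoon: bystander: steel spoon lying on the table at the front right; origin on the table near its middle
Mind the look-alikes: they are no part of the job. Of the things that look like the brush, the larger one is meant.

How it is judged (in metres and radians):
On the way, in this order (a step that is already met when the one before it is completed fails the run):
1. the bolt is fully home in its keeper, with the brush still in its rack (value of joint bolt above 0.078 m and distance between brush_collar and rack_slot below 0.02 m), for 0.2 s.
2. the brush, held by the fingers, has half its bristles' length below the pot's rim, inside the pot, for half a second, with the bolt home (z of brush_tip in the frame of pot_rim between -0.079 and -0.021 m and horizontal distance between brush_tip and pot_rim below 0.029 m and contact force between the fingers and brush above 0.5 N and value of joint bolt above 0.078 m), for 0.5 s.
At the end, for the whole second after the job is handed in: Bolt home (over 78 of 85 mm); brush released, at rest in the rack's slot, collar on both prongs (within 12 mm of the slot's middle, 4 mm in height), upright within 0.12 rad; pot at rest, upright within 0.06 rad, within 16 mm of the middle of its place (value of joint bolt above 0.078 m and horizontal distance between brush_collar and rack_slot below 0.012 m and z of brush_collar in the frame of rack_slot between -0.004 and 0.004 m and angle between brush's own z axis and vertical below 0.12 rad and linear speed of brush below 0.03 m/s and horizontal distance between pot and station below 0.016 m and angle between pot's own z axis and vertical below 0.06 rad and linear speed of pot below 0.02 m/s); the robot touches nothing.
It fails at once if the brush presses on the pot with more than 15 N (contact force between brush and pot above 15 N).
It fails at once if the pot is tipped by more than 0.25 rad (angle between pot's own z axis and vertical above 0.25 rad).
It fails at once if a bystander (cup, jar, bowl or spoon) is moved by more than 30 mm (distance of any of cup, jar, bowl, spoon from where it was at the start of the episode above 0.03 m).
It also fails if it takes over 72 s, if anything falls off the work surface, if the arm or the gripper's body presses on something with over 40 N, if the wrist force passes 120 N, or if a joint passes its speed limit or range.

## Working session

There is one attempt and no reset: what is moved stays moved. The work goes in short steps, Python scripts to look and compute and a tool call to move; the robot and the scene stay as the last step left them, time stands still between calls to the robot, and variables do not carry over. Pictures are saved under pics/ and viewed, at most 13 in all, crops included, and the job is handed in when it is done.

Besides the shell and the picture viewer there is one more tool, called after "Request:" in YAML: its name, and indented under it one key for each argument. carry_out: Moves the arm, as the interface text tells. Its arguments: {"type":"object","properties":{"slide":{"type":"array"},"roll":{"type":"array"},"claw":{"type":"array"}},"required":["slide","roll","claw"]}

```bash
mkdir -p pics; cat > h.py <<'E'
import numpy as np, cv2
from scipy.spatial.transform import Rotation as R
from bench import *
def T_of(p,s=None):
    if 'world_from_camera' in p: return np.array(p['world_from_camera'])
    T=np.eye(4);T[:3,:3]=R.from_quat(s['ee_rot']).as_matrix();T[:3,3]=s['position']
    return T@np.array(p['T_tool_cam'])
def slope(p,uv):
    K=np.array(p['mtx'],float);k=p['k1']
    d=np.array([(uv[0]-K[0,2])/K[0,0],(uv[1]-K[1,2])/K[1,1]]);x=d.copy()
    for _ in range(30): x=d/(1+k*(x@x))
    return x
def ray(p,uv,s=None):
    x=slope(p,uv);T=T_of(p,s);return T[:3,3],T[:3,:3]@np.array([x[0],-x[1],-1])
def at_z(p,uv,z,s=None):
    o,d=ray(p,uv,s);return o+d*(z-o[2])/d[2]
def at_depth(p,uv,s=None):
    o,d=ray(p,uv,s);u,v=int(round(uv[0])),int(round(uv[1]))
    return o+d*float(p['z_map'][v,u])
def cloud(p,s=None):
    h,w=p['z_map'].shape;K=np.array(p['mtx'],float);k=p['k1']
    v,u=np.mgrid[:h,:w];d=np.stack([(u-K[0,2])/K[0,0],(v-K[1,2])/K[1,1]],-1);x=d.copy()
    for _ in range(30): x=d/(1+k*(x**2).sum(-1,keepdims=True))
    z=p['z_map'];c=np.stack([x[...,0]*z,-x[...,1]*z,-z],-1)
    T=T_of(p,s);W=c@T[:3,:3].T+T[:3,3];W[z==0]=np.nan;return W
def tri(a,b):
    (o1,d1),(o2,d2)=a,b
    A=np.stack([d1,-d2],1);t=np.linalg.lstsq(A,o2-o1,rcond=None)[0]
    p,q=o1+t[0]*d1,o2+t[1]*d2;return (p+q)/2,np.linalg.norm(p-q)
def save(p,n,box=None,f=1):
    im=p['img'][...,::-1]
    if box: im=im[box[1]:box[3],box[0]:box[2]]
    cv2.imwrite('pics/'+n,cv2.resize(im,None,fx=f,fy=f,interpolation=cv2.INTER_CUBIC))
E
cat > a.py <<'E'
from h import *
np.set_printoptions(precision=1,suppress=True)
print(grip_point_offset,read_state())
Z=dict(bolt_knob=67,pot_rim=86,rack_slot=150,brush_grip=205,brush_collar=150,brush_tip=40,station=0,rack=0,cup=0,jar=0,bowl=0,spoon=0)
P={c:get_image(c) for c in('top','scene')}
for c,p in P.items():
    save(p,c+'0.png',f=1.5)
    for n,z in Z.items():
        for r in place_of(p,n)[:3]: print(c,n,np.array(r['at']),round(r['conf'],2),at_z(p,r['at'],z),at_depth(p,r['at']))
E
python3 a.py
```

```text
154.70000000000002 {'clock': 0.0, 'joints': array([-0.9,  0.4,  0. , -0. , -1.2, -0.3]), 'joint_vel': array([ 0., -0.,  0.,  0., -0.,  0.]), 'joint_efforts': array([ -0. , -39.2,  18.8,   4.2,  -0. ,   0. ]), 'position': array([ 227.6, -581.9,  403.6]), 'ee_rot': array([-0.2,  1. ,  0. , -0. ]), 'contact_force': array([-0.2,  0.2, -1.3]), 'wrist_torque': array([-0., -0.,  0.]), 'grasp_force': 0.0, 'gripper_width': 85.48982088969392}
top bolt_knob [228.7 173.1] 0.46 [579.7  95.4  67. ] [588.   98.5  32. ]
top pot_rim [189.7 167.6] 0.78 [597.1 229.   86. ] [617.8 244.6   5.1]
top rack_slot [305.9 180.9] 0.55 [ 529.4 -162.8  150. ] [ 518.1 -156.8  202.6]
top rack_slot [261.7 144.3] 0.52 [655.8 -21.4 150. ] [700.5 -21.4   9.1]
top rack_slot [257.4 227.5] 0.23 [380.4  -3.5 150. ] [387.2  -2.5  78.5]
top brush_grip [307.7 178.8] 0.54 [ 524.2 -162.3  205. ] [ 518.5 -159.2  231. ]
top brush_grip [270.4 174.4] 0.42 [540.2 -47.  205. ] [557.9 -48.6 129.1]
top brush_collar [274.6 178.1] 0.62 [540.5 -61.6 150. ] [554.6 -63.7  86.6]
top brush_collar [303.4 186.1] 0.5 [ 512.4 -154.1  150. ] [ 511.
[... 1311 characters left out ...]
624.4 -76.1 150. ] [571.  -52.6  99.4]
scene brush_collar [210.7 249.1] 0.48 [ 680.6 -200.5  150. ] [ 614.1 -181.6   81.2]
scene brush_tip [246.2 244.7] 0.68 [601.3 -74.7  40. ] [567.1 -60.    3.2]
scene station [334.8 226.5] 0.68 [611.5 222.1   0. ] [632.9 203.7  24.5]
scene rack [206.5 252.5] 0.59 [ 543.2 -175.2    0. ] [ 608.9 -192.6   68.6]
scene cup [280.3 273.1] 0.68 [703.8 -20.3   0. ] [735.8 -39.2  42.3]
scene jar [239.3 209.7] 0.82 [406.4 -12.1   0. ] [428.6 -21.1  19.7]
scene bowl [318.4 175. ] 0.78 [349.3 331.9   0. ] [354.1 328.4   4. ]
scene bowl [278.3 274.4] 0.47 [705.5 -27.3   0. ] [730.1 -41.6  32.5]
scene spoon [126.8 230.9] 0.6 [ 348.9 -367.4    0. ] [ 349.  -367.4    0.1]
```

View pics/top0.png

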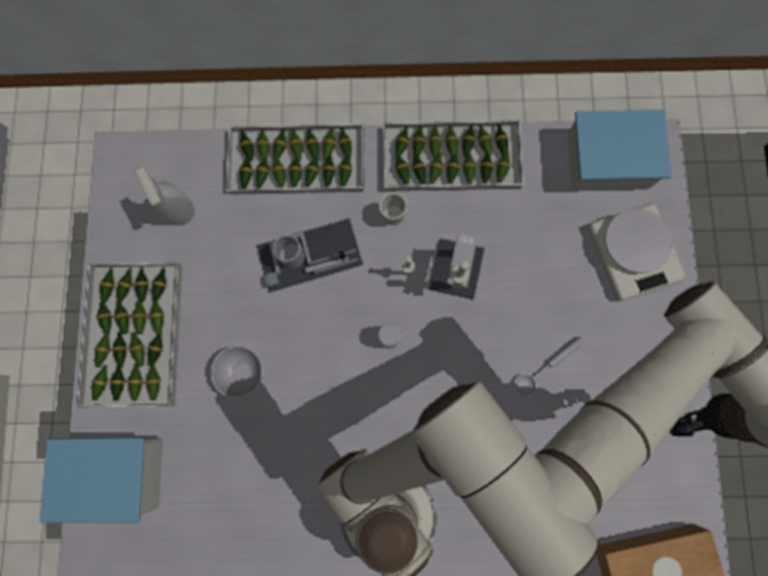

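View pics/scene0.png

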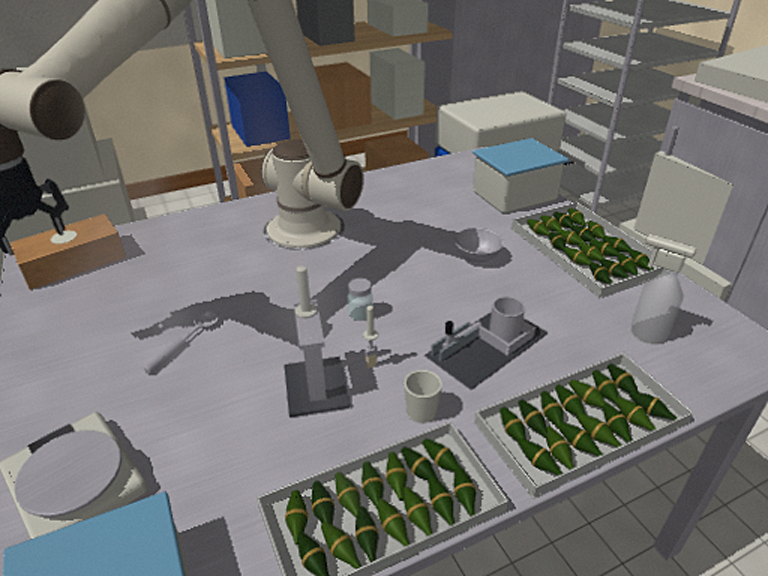

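Both views show two brush-like things. One hangs in the rack, with its handle at scene (203,192) and top (306,180). A smaller one stands free, at scene (247,222) and top (272,177). The hanging one is larger and sits in the rack's slot, so it fits. Next I measure plate poses from the dark plates and confirm in a crop.

```bash
cat > b.py <<'E'
from h import *
np.set_printoptions(precision=1,suppress=True)
t=get_image('top');s=get_image('scene')
save(s,'crop1.png',(180,165,380,290),4)
for nm,p in(('top',t),('scene',s)):
    W=cloud(p);g=p['img'].max(-1)
    for n,c,z0 in(('station',(600,185),6),('rack',(540,-175),12)):
        m=(np.abs(W[...,2]-z0)<7)&(g<75)&(np.hypot(W[...,0]-c[0],W[...,1]-c[1])<150)
        k,l,st,ce=cv2.connectedComponentsWithStats(m.astype(np.uint8))
        i=1+np.argmax(st[1:,4]);vu=np.argwhere(l==i)
        pts=np.array([at_z(p,(u,v),z0)[:2] for v,u in vu],np.float32)
        print(nm,n,len(vu),cv2.minAreaRect(pts))
    # high things
    X=W.reshape(-1,3)
    def sel(c,r,a,b):
        q=X[(np.hypot(X[:,0]-c[0],X[:,1]-c[1])<r)&(X[:,2]>a)&(X[:,2]<b)];return len(q),np.median(q,0) if len(q) else None,(q.min(0),q.max(0)) if len(q) else None
    print('knob',sel((595,92),35,55,85));print('rim',sel((603,224),50,79,95))
    print('handle',sel((520,-165),40,200,270));print('postprongs',sel((550,-165),90,140,153))
    q=X[(np.hypot(X[:,0]-600,X[:,1]-150)<160)&(X[:,2]>26)&(X[:,2]<40)];print('fence',len(q),cv2.minAreaRect(q[:,:2].astype(np.float32)) if len(q) else 0)
def pr(p,n):
    return place_of(p,n)
for n in('bolt_knob','pot_rim','rack_slot','brush_grip','rack','station'):
    a,b=pr(t,n),pr(s,n)
    for x in a[:2]:
        for y in b[:2]:
            q,e=tri(ray(t,x['at']),ray(s,y['at']))
            if e<25: print('tri',n,q,round(e,1),x['at'],y['at'])
E
python3 b.py
```

```text
top station 1044 ((608.2134399414062, 185.0478515625), (120.55744171142578, 235.57533264160156), 15.810001373291016)
top rack 607 ((567.5133666992188, -170.7236328125), (108.51459503173828, 127.14749908447266), 76.22134399414062)
knob (21, array([591.4, 100.3,  78. ]), (array([585.6,  93.3,  57. ]), array([599.4, 107.3,  83.9])))
rim (62, array([606.9, 226.9,  84.9]), (array([575.7, 196.1,  79.2]), array([639.2, 257.4,  90.7])))
handle (45, array([ 521.3, -161.4,  242.2]), (array([ 515.8, -169.6,  201.6]), array([ 533.9, -153.7,  248.8])))
postprongs (271, array([ 575.1, -172. ,  149.8]), (array([ 497.2, -201.9,  141.8]), array([ 617.2, -136.5,  153. ])))
fence 337 ((608.7091064453125, 187.75985717773438), (106.67530059814453, 225.56509399414062), 15.341351509094238)
scene station 1078 ((613.2817993164062, 184.32435607910156), (122.9432601928711, 239.38247680664062), 15.714255332946777)
scene rack 730 ((574.4129028320312, -173.5704345703125), (109.06527709960938, 134.57968139648438), 76.18635559082031)
knob (48, array([598.1,  97.1,  72.8]), (array([587. ,  89.5,  55.7]), array([604.
[... 243 characters left out ...]
ngs (372, array([ 580.2, -175.3,  150. ]), (array([ 500.7, -203. ,  140.2]), array([ 618.2, -137.4,  152.9])))
fence 396 ((604.6846313476562, 173.71343994140625), (214.63731384277344, 87.53783416748047), 70.47547912597656)
tri bolt_knob [590.8  95.   56.9] 8.3 [228.0, 170.2] [295.7, 220.7]
tri pot_rim [603.1 230.   83.3] 8.6 [188.5, 165.5] [337.2, 203.6]
tri rack_slot [ 524.6 -161.2  144. ] 8.6 [304.0, 182.4] [203.0, 209.0]
tri brush_grip [559.2 -42.7 122.3] 8.4 [267.4, 174.1] [248.3, 210.4]
tri brush_grip [ 506.2 -160.6  196.4] 6.0 [306.1, 184.8] [199.7, 189.7]
tri rack [ 527.1 -161.8   -8. ] 9.6 [302.3, 191.1] [210.8, 249.3]
tri station [606.5 226.1 -16.2] 3.7 [196.1, 172.1] [334.9, 228.9]
```

View pics/crop1.png

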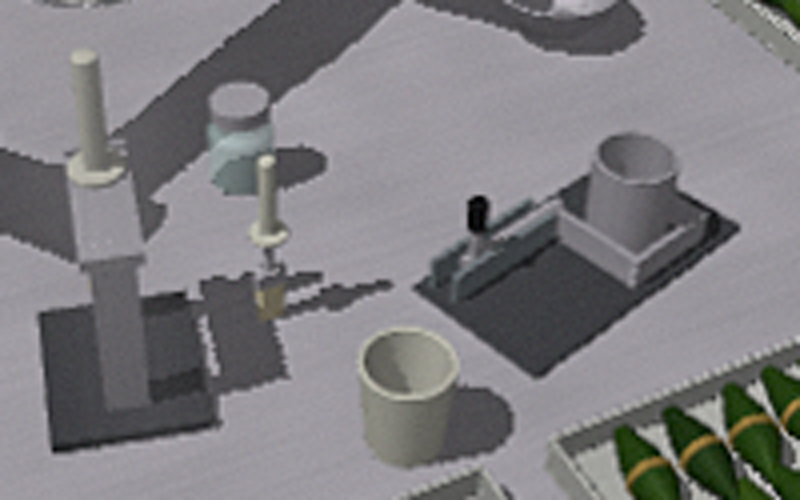

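The crop confirms it: the large brush hangs on the rack's prongs at crop (90,110), which is scene (202,192). The small one stands free at crop (267,235). The knob is black at crop (478,215).

Plate fits:
- **Station:** origin (606,227), yaw 15.7°, bolt travel about 15 mm.
- **Rack:** slot (527,-162), rack x axis at -13.8°.

```bash
cat >> h.py <<'E'
def plan(g,yaw=None):
    """grasp-point target (mm), tool-y direction (deg); prints slide in tool axes (m), roll"""
    s=read_state();M=R.from_quat(s['ee_rot']).as_matrix()
    G=s['position']+M[:,2]*grip_point_offset
    y=np.degrees(np.arctan2(M[1,1],M[0,1]));r=0
    if yaw is not None: r=-((yaw-y+90)%180-90)
    print('grasp',G.round(1),'tool-y',round(y,1),'tilt',M[:,2].round(3),'slide',((M.T@(np.array(g)-G))/1000).round(4),'roll',round(r,1),'j6',round(float(s['joints'][5]),2),'t',round(float(s['clock']),1))
E
python3 -c "
from h import *
plan((560,85,330),105.7)"
```

```text
grasp [ 227.7 -582.1  250. ] tool-y 111.4 tilt [ 0. -0. -1.] slide [-0.5525  0.5002 -0.08  ] roll 5.7 j6 -0.26 t 2.0
```

Request:
carry_out:
  slide:
    - [0,0,-0.06]
    - [-0.05,0.045,-0.08]
    - [-0.1,0.09,-0.08]
    - [-0.15,0.135,-0.08]
    - [-0.2,0.18,-0.08]
    - [-0.25,0.225,-0.08]
    - [-0.3,0.27,-0.08]
    - [-0.34,0.31,-0.08]
  roll: [0,0,3,5.7,5.7,5.7,5.7,5.7]
  claw: [0.0854,0.0854,0.0854,0.0854,0.0854,0.0854,0.0854,0.0854]

```text
clock: 3.0
position: [421.2, -190.5, 485.1]
ee_rot: [-0.136, 0.991, -0.0, 0.001]
contact_force: [0.5, -0.4, 0.8]
gripper_width: 85.4
grasp_force: 0.0
```

```bash
python3 -c "
from h import *
plan((560,85,300),105.7)"
```

```text
grasp [ 421.4 -190.6  330.4] tool-y 105.7 tilt [ 0.001 -0.    -1.   ] slide [-0.2078  0.2279  0.0305] roll -0.0 j6 -1.23 t 3.0
```

Request:
carry_out:
  slide:
    - [-0.04,0.045,0.0]
    - [-0.08,0.09,0.01]
    - [-0.12,0.135,0.02]
    - [-0.16,0.18,0.03]
    - [-0.19,0.21,0.03]
    - [-0.19,0.21,0.03]
    - [-0.19,0.21,0.03]
  roll: [0,0,0,0,0,0,0]
  claw: [0.0854,0.0854,0.06,0.06,0.06,0.06,0.06]

```text
clock: 3.88
position: [546.9, 60.8, 454.6]
ee_rot: [-0.136, 0.991, -0.0, -0.0]
contact_force: [-0.1, 0.4, 0.4]
gripper_width: 60.1
grasp_force: 0.0
```

```bash
cat > c.py <<'E'
from h import *
np.set_printoptions(precision=1,suppress=True)
s=read_state();w=get_image('wrist');save(w,'w1.png',f=1.3)
for n,z in(('bolt_knob',67),('pot_rim',86),('station',0)):
    for r in place_of(w,n)[:2]: print(n,np.array(r['at']),round(r['conf'],2),at_z(w,r['at'],z,s))
X=cloud(w,s);g=w['img'].max(-1)
m=(X[...,2]>73)&(X[...,2]<82)&(np.hypot(X[...,0]-593,X[...,1]-98)<35)
q=X[m];print('knob top',len(q),q.mean(0) if len(q) else'',q.min(0),q.max(0))
m=(X[...,2]>80)&(X[...,2]<91)&(np.hypot(X[...,0]-607,X[...,1]-227)<50)
q=X[m];print('rim',len(q),cv2.minEnclosingCircle(q[:,:2].astype(np.float32)) if len(q) else'')
plan((592.7,98.5,67),105.7)
E
python3 c.py
```

```text
bolt_knob [271.4 201.4] 0.61 [597.   98.2  67. ]
pot_rim [39.5 96.7] 0.65 [ 537.  -206.1   86. ]
station [342.6 213.8] 0.9 [610.7 229.7   0. ]
station [35.7 95.7] 0.32 [ 554.7 -274.1    0. ]
knob top 112 [592.6  98.5  78. ] [585.7  91.2  73.2] [601.1 106.5  79.9]
rim 475 ((607.9152221679688, 226.3745880126953), 31.885435104370117)
grasp [546.7  60.  300.5] tool-y 105.6 tilt [ 0.  0. -1.] slide [-0.1  0.   0.2] roll -0.1 j6 -1.7 t 4.1
```

View pics/w1.png

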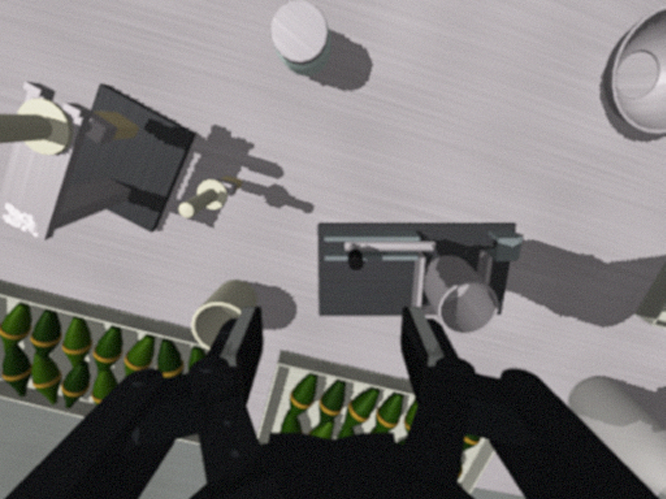

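The wrist view shows the knob at (355,258), the pot at (465,295), and nothing in the way. Cloud centres: knob (592.6,98.5), rim (608,226), which match the geometry. Slide to the knob: (-0.055, 0.025, 0.2335).

Request:
carry_out:
  slide:
    - [-0.03,0.014,0.03]
    - [-0.055,0.025,0.08]
    - [-0.055,0.025,0.13]
    - [-0.055,0.025,0.18]
    - [-0.055,0.025,0.21]
    - [-0.055,0.025,0.225]
    - [-0.055,0.025,0.2335]
    - [-0.055,0.025,0.2335]
  roll: [0,0,0,0,0,0,0,0]
  claw: [0.06,0.06,0.06,0.06,0.06,0.06,0.06,0.06]

```text
clock: 5.08
position: [593.6, 99.9, 221.8]
ee_rot: [-0.136, 0.991, 0.0, 0.001]
contact_force: [-0.1, -0.2, -0.4]
gripper_width: 59.9
grasp_force: 0.0
```

Request:
carry_out:
  slide:
    - [0,0,0]
    - [0,0,0]
    - [0,0,0]
    - [0,0,0]
    - [0,0,0]
    - [0,0,0]
  roll: [0,0,0,0,0,0]
  claw: [0.0,0.0,0.0,0.0,0.0,0.0]

```text
clock: 5.82
position: [593.5, 100.1, 222.2]
ee_rot: [-0.136, 0.991, 0.0, 0.001]
contact_force: [-2.4, 0.2, 6.0]
gripper_width: 14.0
grasp_force: 58.4
```

```bash
sed -i 's/^def plan/np.set_printoptions(suppress=True)\ndef plan/' h.py; sed -i 's/precision=1,//' a.py b.py c.py; python3 -c "
from h import *
plan((607.5-46.2+.271*50,226.8-13-.963*50,67),105.7)"
```

```text
grasp [593.7 100.1  67.5] tool-y 105.7 tilt [ 0.001  0.    -1.   ] slide [0.0005 0.0682 0.0005] roll -0.0 j6 -1.73 t 5.8
```

Request:
carry_out:
  slide:
    - [0,0.012,0]
    - [0,0.024,0]
    - [0,0.036,0]
    - [0,0.048,0]
    - [0,0.058,0]
    - [0,0.065,0]
    - [0,0.068,0]
    - [0,0.068,0]
  roll: [0,0,0,0,0,0,0,0]
  claw: [0.0,0.0,0.0,0.0,0.0,0.0,0.0,0.0]

```text
clock: 6.82
position: [575.0, 165.7, 222.2]
ee_rot: [-0.137, 0.991, 0.0, 0.0]
contact_force: [-1.8, 1.4, 5.6]
gripper_width: 14.2
grasp_force: 58.7
```

Request:
carry_out:
  slide:
    - [0,0.002,0]
    - [0,0.003,0]
    - [0,0.003,0]
  roll: [0,0,0]
  claw: [0.0,0.0,0.0]

```text
clock: 7.2
position: [574.7, 167.2, 222.2]
ee_rot: [-0.136, 0.991, -0.001, 0.0]
contact_force: [1.5, -5.1, 4.8]
gripper_width: 14.0
grasp_force: 58.7
```

Request:
carry_out:
  slide:
    - [0,0,0]
    - [0,0,0]
    - [0,0,-0.01]
    - [0,0,-0.05]
    - [0,0,-0.1]
    - [0,0,-0.15]
    - [0,0,-0.2]
    - [0,0,-0.2]
  roll: [0,0,0,0,0,0,0,0]
  claw: [0.035,0.035,0.035,0.035,0.035,0.035,0.035,0.035]

```text
clock: 8.2
position: [574.5, 168.6, 427.3]
ee_rot: [-0.137, 0.991, 0.002, 0.006]
contact_force: [0.2, 0.7, -0.6]
gripper_width: 35.0
grasp_force: 0.0
```

```bash
sed -i "s/w1.png/w2.png/;s/593,X\[...,1\]-98)<35/576,X[...,1]-166)<25/;s/plan((592.*/plan((490,-120,330),100)/" c.py; python3 c.py
```

```text
bolt_knob [253.2 161.8] 0.88 [575.50250142 167.35662439  67.        ]
pot_rim [298.5 202.8] 0.92 [604.84528993 231.97072531  86.        ]
knob top 141 [573.88283607 166.0571168   78.18512818] [567.1131714  158.72263669  74.06029894] [581.82693698 173.6912414   80.31575497]
rim 553 ((607.8873291015625, 226.509521484375), 32.128902435302734)
grasp [573.4 168.1 265.3] tool-y 105.7 tilt [-0.002 -0.001 -1.   ] slide [ 0.1582 -0.255  -0.0643] roll 5.7 j6 -1.85 t 8.4
```

View pics/w2.png

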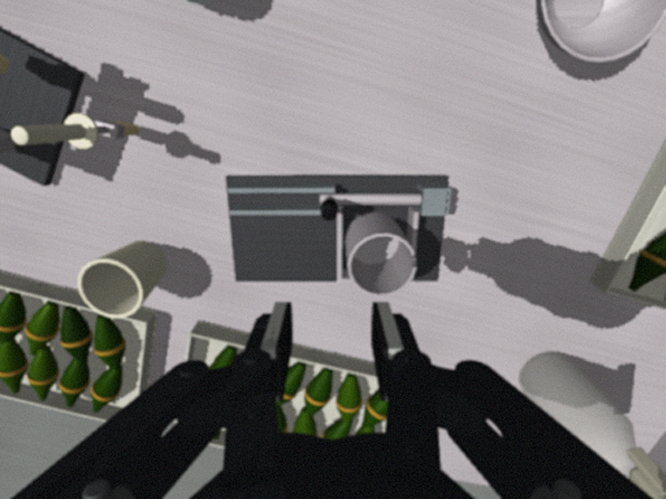

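The bolt bar now reaches into the keeper at (435,200). The knob sits at (330,208), 69.3 mm from the pot centre, exactly the home geometry. Now to the rack.

Request:
carry_out:
  slide:
    - [0,0,-0.05]
    - [0.02,-0.05,-0.07]
    - [0.04,-0.1,-0.07]
    - [0.06,-0.15,-0.07]
    - [0.08,-0.2,-0.07]
    - [0.1,-0.25,-0.07]
    - [0.117,-0.3,-0.07]
    - [0.117,-0.305,-0.07]
  roll: [0,0,0,0,0,0,0,0]
  claw: [0.06,0.06,0.06,0.06,0.06,0.06,0.06,0.06]

```text
clock: 9.4
position: [543.4, -159.7, 489.4]
ee_rot: [-0.134, 0.991, 0.0, -0.002]
contact_force: [0.4, -0.1, -0.1]
gripper_width: 60.0
grasp_force: 0.0
```

Request:
carry_out:
  slide:
    - [0,0,0]
    - [0,0,0]
  roll: [0,0]
  claw: [0.06,0.06]

```text
clock: 9.65
position: [544.1, -155.9, 490.7]
ee_rot: [-0.137, 0.991, 0.0, -0.001]
contact_force: [0.5, 0.3, -0.5]
gripper_width: 60.0
grasp_force: 0.0
```

```bash
cat > d.py <<'E'
from h import *
np.set_printoptions(precision=1,suppress=True)
s=read_state();w=get_image('wrist');save(w,'w3.png',f=1.3)
for n,z in(('brush_grip',205),('brush_collar',150),('rack_slot',150),('rack',0)):
    for r in place_of(w,n)[:2]: print(n,np.array(r['at']),round(r['conf'],2),at_z(w,r['at'],z,s),at_depth(w,r['at'],s))
X=cloud(w,s)
for a,b,r in((241,250,25),(200,238,25),(152,160,30),(144,152,90)):
    m=(X[...,2]>a)&(X[...,2]<b)&(np.hypot(X[...,0]-527,X[...,1]+162)<r)
    q=X[m];print(a,len(q),(q.mean(0),q.min(0),q.max(0),cv2.minAreaRect(q[:,:2].astype(np.float32))) if len(q)>5 else'')
np.set_printoptions(precision=4)
plan((526,-162,205))
E
python3 d.py
```

```text
brush_grip [248.4 165. ] 0.76 [ 527.9 -166.7  205. ] [ 518.7 -168.4  242.3]
brush_grip [323.5 196.4] 0.6 [538.4 -87.9 205. ] [560.6 -60.6 128. ]
brush_collar [314.9 187.8] 0.93 [546.8 -81.9 150. ] [564.5 -61.2  83.1]
brush_collar [253.8 151.4] 0.84 [ 524.7 -162.5  150. ] [ 517.3 -164.5  188.4]
rack_slot [256.1 151. ] 0.92 [ 523.5 -160.2  150. ] [ 516.8 -162.2  185.5]
rack [252.7 135.9] 0.95 [ 529.4 -163.6    0. ] [ 507.6 -168.5  155.1]
241 368 (array([ 524.7, -163.4,  245. ]), array([ 516.7, -171.8,  241.2]), array([ 533.3, -154.3,  247.2]), ((525.0008544921875, -163.07481384277344), (17.508790969848633, 16.479915618896484), 88.50224304199219))
200 178 (array([ 518.7, -164.9,  220.9]), array([ 516.5, -172. ,  200.5]), array([ 527. , -154.7,  237.8]), ((520.8194580078125, -164.27999877929688), (8.672518730163574, 17.70618438720703), 12.601022720336914))
152 706 (array([ 518.6, -163.4,  155.5]), array([ 498.7, -182.9,  152. ]), array([ 552.1, -137.4,  159.8]), ((527.66455078125, -162.65394592285156), (41.62464141845703, 52.56351852416992), 76.39261627197266))
144 1978 (array([ 572.7, -175.9,  150.5]), array([ 497.2, -203.3,  144.9]), array([ 616.3, -137. ,  152. ]), ((557.1317138671875, -170.2625732421875), (42.16863250732422, 113.47779083251953), 76.14661407470703))
grasp [ 544.  -156.1  336.6] tool-y 105.7 tilt [ 0.  0. -1.] slide [ 0.0189 -0.0008  0.1316] roll 0 j6 -1.3 t 9.9
```

View pics/w3.png

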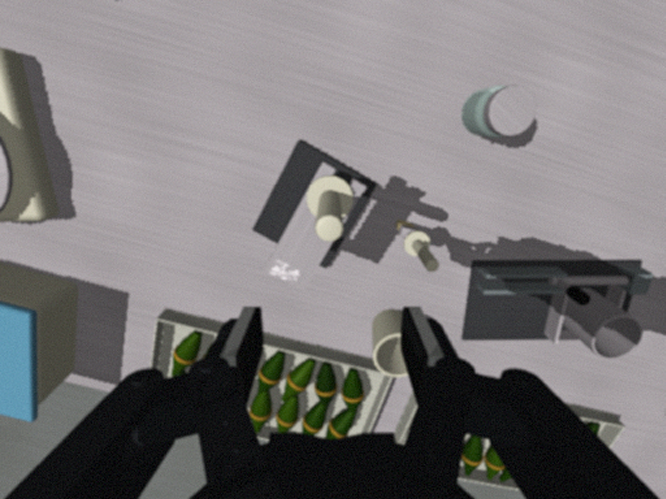

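The large brush's handle is at (330,228) in the rack and the small one at (425,250) is left alone. Handle top (525,-163.2) at z 245 and slot (526.5,-162.8) are consistent. Descending to grip.

Request:
carry_out:
  slide:
    - [0.02,-0.0017,0.0]
    - [0.02,-0.0017,0.0]
    - [0.02,-0.0017,0.03]
    - [0.02,-0.0017,0.07]
    - [0.02,-0.0017,0.1]
    - [0.02,-0.0017,0.12]
    - [0.02,-0.0017,0.1315]
    - [0.02,-0.0017,0.1315]
  roll: [0,0,0,0,0,0,0,0]
  claw: [0.06,0.06,0.06,0.06,0.06,0.06,0.06,0.06]

```text
clock: 10.9
position: [524.9, -164.0, 359.3]
ee_rot: [-0.136, 0.991, 0.0, -0.001]
contact_force: [0.6, 0.1, -0.6]
gripper_width: 60.2
grasp_force: 0.0
```

Request:
carry_out:
  slide:
    - [0,0,0]
    - [0,0,0]
    - [0,0,0]
    - [0,0,0]
    - [0,0,0]
    - [0,0,0]
  roll: [0,0,0,0,0,0]
  claw: [0.0,0.0,0.0,0.0,0.0,0.0]

```text
clock: 11.65
position: [525.2, -163.9, 360.6]
ee_rot: [-0.136, 0.991, -0.0, 0.001]
contact_force: [-1.3, 1.8, 5.6]
gripper_width: 16.6
grasp_force: 58.4
```

```bash
python3 -c "
from h import *
plan((526.5-70*.971,-162.8+70*.239,219))"
```

```text
grasp [ 525.4 -163.9  205.9] tool-y 105.7 tilt [ 0.001 -0.    -1.   ] slide [ 0.0596  0.0352 -0.0132] roll 0 j6 -1.29 t 11.7
```

Request:
carry_out:
  slide:
    - [0,0,-0.007]
    - [0,0,-0.014]
    - [0,0,-0.014]
    - [0.013,0.0074,-0.014]
    - [0.028,0.016,-0.014]
    - [0.044,0.025,-0.014]
    - [0.061,0.0345,-0.014]
    - [0.061,0.0345,-0.014]
  roll: [0,0,0,0,0,0,0,0]
  claw: [0.0,0.0,0.0,0.0,0.0,0.0,0.0,0.0]

```text
clock: 12.65
position: [455.0, -147.0, 373.6]
ee_rot: [-0.136, 0.991, 0.0, -0.0]
contact_force: [0.6, 0.2, -1.4]
gripper_width: 17.0
grasp_force: 58.4
```

```bash
cat > e.py <<'E'
from h import *
np.set_printoptions(precision=4,suppress=True)
s=get_image('scene');t=get_image('top');save(s,'s2.png',(150,130,390,290),3.3)
st=read_state();G=st['position']+R.from_quat(st['ee_rot']).as_matrix()[:,2]*grip_point_offset
print(st['contact_force'],st['gripper_width'],st['grasp_force'])
X=cloud(s).reshape(-1,3)
for a,b in((G[2]-60,G[2]-45),(G[2]-160,G[2]-120)):
    q=X[(np.hypot(X[:,0]-G[0],X[:,1]-G[1])<35)&(X[:,2]>a)&(X[:,2]<b)];print(len(q),q.mean(0),q.min(0),q.max(0))
for n in('brush_tip','brush_collar'):
    print(n,[(np.round(r['at'],1),round(r['conf'],2),at_z(s,r['at'],G[2]-(165 if n=='brush_tip' else 55)).round(1)) for r in place_of(s,n)[:3]])
plan((607.9,226.5,340))
E
python3 e.py
```

```text
[ 0.6473 -0.2743 -0.1664] 16.46787752371761 58.446176648139954
87 [ 461.0479 -148.5662  168.0149] [ 436.551  -166.2545  162.8156] [ 476.8194 -127.8785  173.4961]
19 [ 462.1102 -144.9175   92.4482] [ 457.3238 -153.0866   86.7601] [ 465.6225 -137.2822   98.7867]
brush_tip [(array([245.2, 246.3]), 0.72, array([619. , -85.4,  54.2])), (array([125.6, 231.6]), 0.64, array([ 415.5, -371.8,   54.2])), (array([205.5, 219.7]), 0.52, array([ 466.5, -146.1,   54.2]))]
brush_collar [(array([248.8, 218.5]), 0.7, array([634.4, -79.6, 164.2])), (array([200.7, 188.9]), 0.53, array([ 459.9, -148.2,  164.2]))]
grasp [ 457.3 -147.3  219. ] tool-y 105.7 tilt [ 0. -0. -1.] slide [-0.2459  0.3192 -0.121 ] roll 0 j6 -1.33 t 12.8
```

View pics/s2.png

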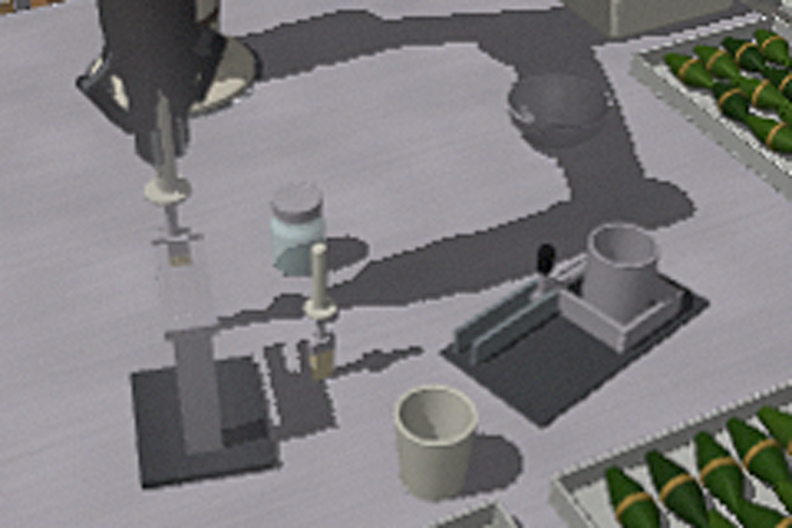

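The scene shows the brush held upright and clear of the prongs, its collar at crop (167,190), the tall brush. The rest is untouched. Raise and carry it over the pot.

Request:
carry_out:
  slide:
    - [0,0,-0.04]
    - [0,0,-0.08]
    - [0,0,-0.12]
    - [-0.02,0.026,-0.121]
    - [-0.05,0.065,-0.121]
    - [-0.08,0.104,-0.121]
    - [-0.11,0.143,-0.121]
    - [-0.14,0.182,-0.121]
  roll: [0,0,0,0,0,0,0,0]
  claw: [0.0,0.0,0.0,0.0,0.0,0.0,0.0,0.0]

```text
clock: 13.85
position: [543.5, 67.5, 494.4]
ee_rot: [-0.136, 0.991, -0.0, -0.0]
contact_force: [1.0, -0.4, -1.6]
gripper_width: 16.8
grasp_force: 58.7
```

Request:
carry_out:
  slide:
    - [-0.03,0.039,0]
    - [-0.06,0.078,0]
    - [-0.085,0.11,0]
    - [-0.1,0.13,0]
    - [-0.106,0.137,0]
    - [-0.106,0.137,0]
    - [-0.106,0.137,0]
  roll: [0,0,0,0,0,0,0]
  claw: [0.0,0.0,0.0,0.0,0.0,0.0,0.0]

```text
clock: 14.72
position: [607.6, 225.4, 495.0]
ee_rot: [-0.136, 0.991, -0.0, -0.0]
contact_force: [0.1, 0.0, -1.8]
gripper_width: 16.5
grasp_force: 58.7
```

```bash
sed -i 's/s2.png/s3.png/;s/,340))/,216))/' e.py; cat >> e.py <<'E'
w=cloud(t).reshape(-1,3)
for nm,Y in(('scene',X),('top',w)):
    q=Y[(np.hypot(Y[:,0]-608,Y[:,1]-226)<45)&(Y[:,2]>80)&(Y[:,2]<92)];print('rim',nm,len(q),cv2.minEnclosingCircle(q[:,:2].astype(np.float32)))
E
python3 e.py
```

```text
[ 0.0521 -0.4458 -1.0571] 16.58756920005766 58.692174553871155
90 [612.4212 219.1689 289.94  ] [588.7714 203.7451 285.078 ] [627.3289 241.1438 294.028 ]
116 [612.3799 221.1494 199.9432] [598.3345 209.4997 180.9053] [619.2691 234.8128 219.8919]
brush_tip [(array([345.3, 178.3]), 0.89, array([607.7, 236. , 175.6])), (array([249.1, 243. ]), 0.62, array([ 725.5, -120.5,  175.6])), (array([207.8, 249.7]), 0.22, array([ 704.3, -214.1,  175.6]))]
brush_collar [(array([248. , 220.9]), 0.83, array([ 769.3, -141.1,  285.6])), (array([348.3, 145.3]), 0.82, array([607.8, 228. , 285.6]))]
grasp [607.6 225.5 340.6] tool-y 105.6 tilt [ 0.001  0.    -1.   ] slide [-0.0005  0.0008  0.1246] roll 0 j6 -1.9 t 14.9
rim scene 104 ((610.2476806640625, 227.0269012451172), 33.285240173339844)
rim top 55 ((608.1524047851562, 226.92649841308594), 32.221439361572266)
```

View pics/s3.png

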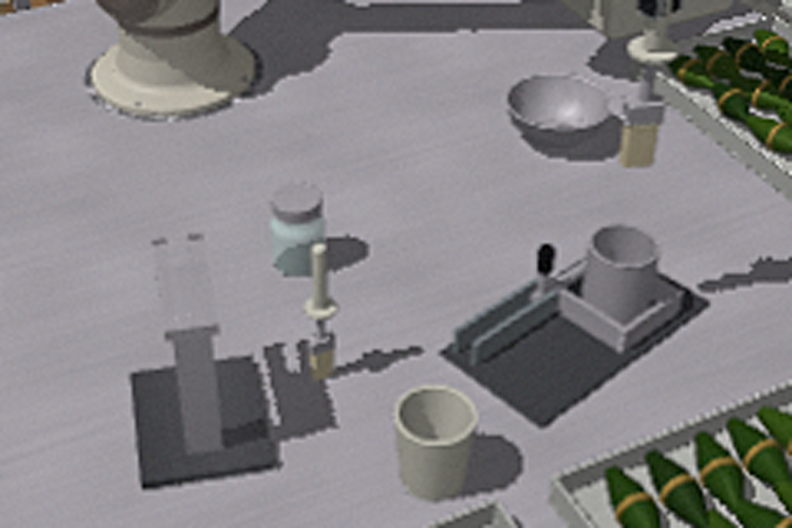

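The brush hangs above the pot with its bristles at crop (638,145) and collar centred near (608,223). The bolt, pot and bystanders are unchanged. Lowering into the pot.

Request:
carry_out:
  slide:
    - [0,0.001,0.025]
    - [0,0.001,0.05]
    - [0,0.001,0.07]
    - [0,0.001,0.085]
    - [0,0.001,0.095]
    - [0,0.001,0.103]
    - [0,0.001,0.11]
    - [0,0.001,0.11]
  roll: [0,0,0,0,0,0,0,0]
  claw: [0.0,0.0,0.0,0.0,0.0,0.0,0.0,0.0]

```text
clock: 15.92
position: [607.4, 227.3, 384.3]
ee_rot: [-0.136, 0.991, -0.0, -0.0]
contact_force: [-0.7, 0.2, -0.8]
gripper_width: 16.5
grasp_force: 58.7
```

Request:
carry_out:
  slide:
    - [0,0,0.008]
    - [0,0,0.016]
    - [0,0,0.018]
    - [0,0,0.018]
    - [0,0,0.018]
    - [0,0,0.018]
    - [0,0,0.018]
    - [0,0,0.018]
  roll: [0,0,0,0,0,0,0,0]
  claw: [0.0,0.0,0.0,0.0,0.0,0.0,0.0,0.0]

```text
clock: 16.92
position: [607.5, 227.3, 366.8]
ee_rot: [-0.136, 0.991, 0.0, 0.0]
contact_force: [-0.3, 1.2, -1.5]
gripper_width: 16.2
grasp_force: 58.7
```

Request:
carry_out:
  slide:
    - [0,0,0]
    - [0,0,0]
    - [0,0,0]
    - [0,0,0]
    - [0,0,0]
    - [0,0,0]
  roll: [0,0,0,0,0,0]
  claw: [0.0,0.0,0.0,0.0,0.0,0.0]

```text
clock: 17.68
position: [607.4, 227.3, 366.7]
ee_rot: [-0.136, 0.991, 0.0, -0.0]
contact_force: [0.2, 0.5, -1.2]
gripper_width: 16.6
grasp_force: 58.7
```

```bash
sed -i 's/s3.png/s4.png/;s/(150,130,390,290),3.3/(280,150,390,240),6/' e.py; python3 e.py
```

```text
[-0.4622  0.2243 -1.0685] 16.453570819746442 58.71460676193237
77 [613.1997 222.5054 161.5125] [586.6121 206.8928 157.6706] [628.2691 243.4166 166.8778]
322 [616.5512 218.8182  73.0775] [577.4008 194.1022  52.1422] [641.4068 256.8959  90.3005]
brush_tip [(array([249.7, 243.1]), 0.75, array([606.3, -66.1,  47. ])), (array([337.4, 214.3]), 0.67, array([610.1, 225.9,  47. ])), (array([341.1, 167.4]), 0.63, array([400.5, 389.8,  47. ]))]
brush_collar [(array([342.8, 184. ]), 0.76, array([607.2, 230.6, 157. ])), (array([247.5, 223.7]), 0.47, array([643.6, -87.5, 157. ])), (array([334.9, 226.4]), 0.4, array([748.3, 104.8, 157. ]))]
grasp [607.5 227.3 212. ] tool-y 105.7 tilt [ 0. -0. -1.] slide [-0.0002 -0.0009 -0.004 ] roll 0 j6 -1.9 t 17.9
rim scene 108 ((609.5310668945312, 224.7672119140625), 32.1878662109375)
rim top 43 ((607.5628662109375, 226.80357360839844), 31.4991455078125)
```

View pics/s4.png

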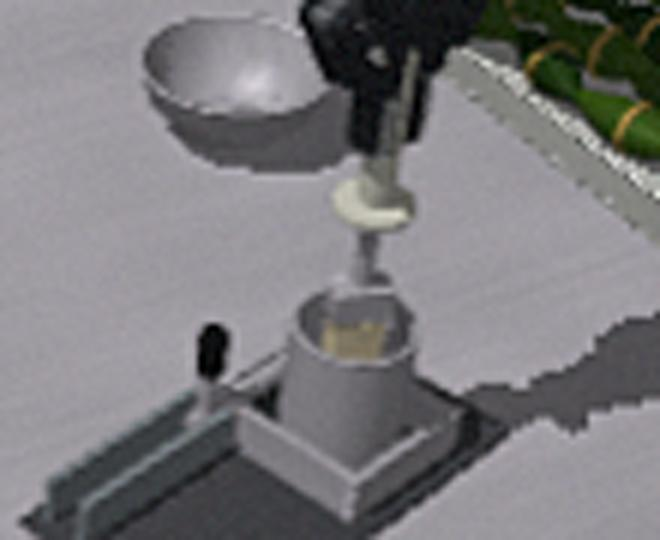

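The bristles are centred and about 39 mm below the rim (crop (355,335)). The brush is off the walls, the pot is upright, and it has been held for over a second. Raise it and go back to the place in front of the rack.

Request:
carry_out:
  slide:
    - [0,0,-0.01]
    - [0,0,-0.03]
    - [0,0,-0.06]
    - [0,0,-0.1]
    - [0,0,-0.128]
    - [0,0,-0.128]
  roll: [0,0,0,0,0,0]
  claw: [0.0,0.0,0.0,0.0,0.0,0.0]

```text
clock: 18.62
position: [607.4, 227.1, 498.5]
ee_rot: [-0.136, 0.991, 0.001, 0.003]
contact_force: [-0.2, -0.4, -1.4]
gripper_width: 16.8
grasp_force: 58.7
```

Request:
carry_out:
  slide:
    - [0.02,-0.026,0]
    - [0.05,-0.065,0]
    - [0.08,-0.104,0]
    - [0.11,-0.143,0]
    - [0.14,-0.182,0]
    - [0.17,-0.221,0]
    - [0.2,-0.26,0]
    - [0.22,-0.29,0]
  roll: [0,0,0,0,0,0,0,0]
  claw: [0.0,0.0,0.0,0.0,0.0,0.0,0.0,0.0]

```text
clock: 19.62
position: [472.4, -112.8, 493.8]
ee_rot: [-0.136, 0.991, 0.0, -0.001]
contact_force: [0.6, -0.1, -0.7]
gripper_width: 16.2
grasp_force: 58.7
```

Request:
carry_out:
  slide:
    - [0.015,-0.018,0]
    - [0.0255,-0.03,0]
    - [0.0255,-0.03,0]
    - [0.0255,-0.03,0]
  roll: [0,0,0,0]
  claw: [0.0,0.0,0.0,0.0]

```text
clock: 20.12
position: [457.7, -146.7, 494.4]
ee_rot: [-0.136, 0.991, 0.0, -0.0]
contact_force: [0.0, 0.1, -1.2]
gripper_width: 16.3
grasp_force: 58.7
```

```bash
python3 -c "
from h import *
plan((457.3,-147.3,219))"
```

```text
grasp [ 457.6 -146.7  339.7] tool-y 105.7 tilt [-0.  0. -1.] slide [ 0.0004 -0.0006  0.1207] roll 0 j6 -1.33 t 20.1
```

Request:
carry_out:
  slide:
    - [0,-0.0005,0.03]
    - [0,-0.0005,0.06]
    - [0,-0.0005,0.09]
    - [0,-0.0005,0.11]
    - [0,-0.0005,0.12]
    - [0,-0.0005,0.12]
    - [0,-0.0005,0.12]
  roll: [0,0,0,0,0,0,0]
  claw: [0.0,0.0,0.0,0.0,0.0,0.0,0.0]

```text
clock: 21.0
position: [458.1, -147.4, 375.6]
ee_rot: [-0.137, 0.991, -0.0, 0.001]
contact_force: [0.3, 0.4, -1.5]
gripper_width: 16.6
grasp_force: 58.8
```

```bash
python3 e.py | head -4; python3 -c "
from h import *
plan((525.8,-163.4,219))"
```

```text
[ 0.4397 -0.2532 -1.2448] 16.361983581711748 58.79016995429993
85 [ 465.0417 -149.0203  169.9243] [ 441.9417 -166.8612  164.1701] [ 479.2431 -129.2033  175.7274]
18 [ 466.0096 -146.3108   95.4437] [ 462.5718 -154.8034   89.6796] [ 472.0497 -138.6493  100.8399]
brush_tip [(array([248.1, 242.9]), 0.82, array([612.1, -73.4,  55.9])), (array([207.8, 216.1]), 0.51, array([ 455.9, -134.9,   55.9]))]
grasp [ 457.9 -147.6  220.7] tool-y 105.7 tilt [ 0.001 -0.    -1.   ] slide [-0.0611 -0.0336  0.0018] roll 0 j6 -1.32 t 21.2
```

Request:
carry_out:
  slide:
    - [-0.01,-0.0055,0]
    - [-0.02,-0.011,0]
    - [-0.03,-0.0167,0]
    - [-0.04,-0.0222,0]
    - [-0.05,-0.0277,0]
    - [-0.06,-0.0332,0]
    - [-0.06,-0.0335,0]
    - [-0.06,-0.0335,0]
  roll: [0,0,0,0,0,0,0,0]
  claw: [0.0,0.0,0.0,0.0,0.0,0.0,0.0,0.0]

```text
clock: 22.2
position: [524.2, -163.6, 374.5]
ee_rot: [-0.136, 0.991, 0.0, -0.0]
contact_force: [0.2, -0.2, -2.0]
gripper_width: 17.0
grasp_force: 58.8
```

Request:
carry_out:
  slide:
    - [0,0,0.004]
    - [0,0,0.008]
    - [0,0,0.012]
    - [0,0,0.0145]
    - [0,0,0.0145]
  roll: [0,0,0,0,0]
  claw: [0.0,0.0,0.0,0.0,0.0]

```text
clock: 22.82
position: [524.3, -163.6, 360.7]
ee_rot: [-0.136, 0.991, -0.0, -0.0]
contact_force: [-1.4, 1.0, 1.7]
gripper_width: 16.7
grasp_force: 59.3
```

```bash
sed -i 's/s4.png/s5.png/;s/(280,150,390,240),6/(170,150,270,240),6/' e.py; python3 e.py|head -4;  python3 -c "
from h import *
plan((525.8,-163.4,205))"
```

```text
[-1.1925  1.2481  2.8933] 16.557182290272 59.28791642189026
195 [ 533.6134 -164.0933  153.0949] [ 498.7614 -187.709   147.6979] [ 558.8391 -137.1331  160.7991]
4 [ 525.3352 -177.232    56.5996] [ 524.6108 -177.8438   51.317 ] [ 525.7204 -176.7993   62.5259]
brush_tip [(array([248.5, 244.5]), 0.52, array([604.3, -68.9,  40.9]))]
grasp [ 524.3 -163.6  206. ] tool-y 105.7 tilt [ 0. -0. -1.] slide [-0.0015 -0.0002  0.001 ] roll 0 j6 -1.29 t 23.0
```

View pics/s5.png

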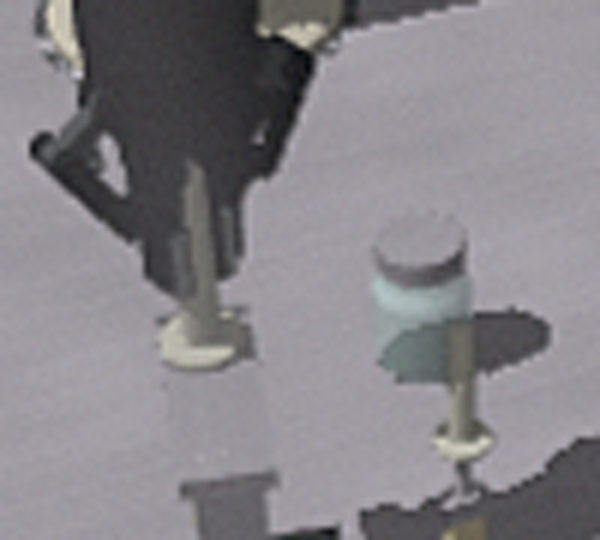

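The collar rests on the prongs (crop (200,340)), with about 3 N upward at 205.9, the same height as when gripped. Release and lift straight up.

Request:
carry_out:
  slide:
    - [0,0,0]
    - [0,0,0]
    - [0,0,0]
    - [0,0,0]
    - [0,0,-0.03]
    - [0,0,-0.08]
    - [0,0,-0.13]
    - [0,0,-0.13]
  roll: [0,0,0,0,0,0,0,0]
  claw: [0.03,0.06,0.06,0.06,0.06,0.06,0.06,0.06]

```text
clock: 24.02
position: [524.6, -163.9, 495.2]
ee_rot: [-0.136, 0.991, -0.001, 0.005]
contact_force: [-0.4, -0.0, 0.5]
gripper_width: 60.0
grasp_force: 0.0
```

Request:
carry_out:
  slide:
    - [-0.02,0.002,0]
    - [-0.02,0.002,0]
    - [-0.02,0.002,0]
    - [-0.02,0.002,0]
  roll: [0,0,0,0]
  claw: [0.06,0.06,0.06,0.06]

```text
clock: 24.52
position: [543.2, -156.3, 489.5]
ee_rot: [-0.136, 0.991, 0.0, -0.001]
contact_force: [-0.2, -0.5, -0.3]
gripper_width: 60.3
grasp_force: 0.0
```

```bash
sed -i 's/w3.png/w4.png/' d.py; python3 d.py; python3 -c "
from h import *
s=get_image('scene');X=cloud(s).reshape(-1,3)
q=X[(np.hypot(X[:,0]-574,X[:,1]-166)<25)&(X[:,2]>60)&(X[:,2]<82)];print('knob',q.mean(0))
q=X[(np.hypot(X[:,0]-608,X[:,1]-226)<45)&(X[:,2]>80)&(X[:,2]<92)];print('rim',cv2.minEnclosingCircle(q[:,:2].astype(np.float32)))"
```

```text
brush_grip [250.8 166.1] 0.9 [ 527.  -164.8  205. ] [ 517.4 -166.9  243.8]
brush_grip [324.4 194.6] 0.84 [535.2 -88.5 205. ] [558.4 -59.3 122.2]
brush_collar [255.5 147.4] 0.88 [ 518.6 -162.4  150. ] [ 516.6 -163.   161. ]
brush_collar [368.7  84.2] 0.33 [422.  -66.3 150. ] [409.3 -32.1  55.9]
rack_slot [254.2 153.3] 0.84 [ 525.4 -162.   150. ] [ 516.1 -164.5  196.6]
rack [251.7 133.8] 0.89 [ 525.3 -166.6    0. ] [ 505.2 -170.5  150.4]
rack [476.5 259. ] 0.6 [638.2 321.2   0. ] [615.8 256.8  59.2]
241 364 (array([ 523.8, -163.8,  245.1]), array([ 515.9, -172.1,  241.1]), array([ 533.4, -154.9,  247.2]), ((524.1934204101562, -163.51834106445312), (17.2144775390625, 16.36395835876465), 58.971343994140625))
200 180 (array([ 517.9, -165.4,  220.3]), array([ 515.6, -172.4,  200. ]), array([ 526.1, -155. ,  237.9]), ((519.9750366210938, -164.63674926757812), (8.68330192565918, 17.765520095825195), 12.205767631530762))
152 706 (array([ 517.6, -163.8,  155.5]), array([ 498.9, -183.1,  152. ]), array([ 553.1, -137.6,  159.5]), ((526.7823486328125, -163.93194580078125), (40.53142547607422, 53.80331039428711), 71.99581146240234))
144 1993 (array([ 572.8, -175.7,  150.5]), array([ 497.1, -203.6,  144. ]), array([ 616.3, -137.2,  152. ]), ((557.2383422851562, -170.19342041015625), (42.36631393432617, 113.63246154785156), 76.17589569091797))
grasp [ 543.  -156.4  335.6] tool-y 105.6 tilt [ 0.  0. -1.] slide [ 0.0179 -0.0008  0.1306] roll 0 j6 -1.3 t 24.8
knob [577.60135796 164.96997243  72.00578811]
rim ((610.040283203125, 225.26773071289062), 33.02489471435547)
```

View pics/w4.png

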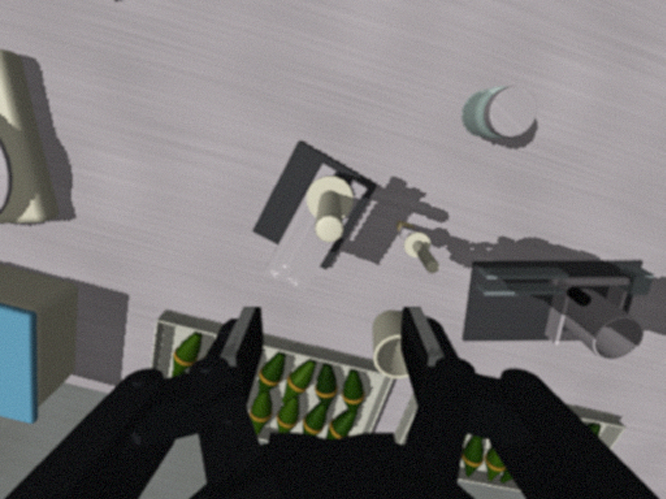

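The brush hangs again as at the start: its handle top (330,228) is within 1 mm of the original spot, at the same heights. The bolt is home, the pot is in place, and the gripper is clear.

```bash
python3 -c "
from bench import job_done
print(job_done())"
```

```text
the job is handed in; nothing more can be done
None
```

I slid the bolt home, dipped the brush for over a second about 39 mm below the rim, hung it back in the rack slot within about 1 mm of where it started, and handed the job in at about 25 s; no verdict came back.

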